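Set the survey slide to its mark against the backlash and clamp it

TASK

The microscope slide has been left past the red set mark, and its worn rack drive has slack in it. Turn the black knob to wind the carriage back (to the left) until its pointer is a good 6 mm short of the mark, then bring the pointer up line-on-line with the mark by turning the knob clockwise only, so that the slack stays taken up that way, and let go of the knob. Then pull the orange clamp lever clockwise until it comes up firm and nip it hand-tight, about 12 N at its grip and never more than 15 N, without disturbing the microscope or the finds and tools lying around.

Things in the scene. Friction and masses are not known exactly. Their poses are not given: they have to be found in the camera images.
- slide: The survey slide's grey bed, fixed on the bench: plate 12 mm thick, from x -110 to +150 and y -200 to +250 mm of its origin, which lies on the bench. Its x axis points across the slide away from the robot, its y axis along the rails to the robot's left, z up. Rail end blocks are 48 mm high; a white rule lies along the far edge, 59 mm high.
- carriage: Aluminium carriage sliding along the rails with an encrusted old board clipped on top (77 mm above the bench) and a steel rack bar along its near edge (12 mm wide, 260 mm long, top 52 mm high). Its origin starts within 7 mm of the slide's origin; axes as the slide's. It drags at about 8 N and stays where it is left.
- pointer (a point): End of the black pointer line at the middle of the carriage's far edge, 64 mm above the bench, 128 mm in +x from the slide's origin. It must come level (in the slide's y) with the mark line.
- mark: Small red set mark clipped on the rule, 12 mm along the rule; fixed. Axes as the slide's.
- mark_line (a point): Inner end of the red line on the set mark, at the rule, 2 mm from the pointer in x when they are level. The pointer starts 5 to 20 mm past it, that is on its right (-y of the slide).
- knob: Black fluted knob, 40 mm diameter, its grip from 62 to 104 mm above the bench over a 52 mm aluminium skirt (56 to 62 mm high); vertical axis at slide x -65, y 0 mm. Clockwise from above drives the carriage to the right (slide -y), counter-clockwise to the left, 16 mm per radian once the slack is used up. It turns several turns and stays where it is let go.
- knob_grip (a point): On the knob's axis, 92 mm above the bench: height to grip the knob's sides from above. The drive's slack is 6 to 9 mm of carriage travel (0.4 to 0.55 rad of the knob), different each time; through it the knob turns nearly free (0.03 N m), then takes about 0.16 N m to drive the carriage.
- drive_tooth (a point): Middle of the pinion tooth in its gap on the rack, hidden under the rack bar, 27 mm above the bench. In the carriage's frame its y is 0 when it bears on the flank it pushes clockwise (to the right), and plus the slack (6 to 9 mm) when it bears on the other.
- lever: Clamp lever on a grey pillar at slide x -85, y -85 mm: steel arm 10 mm thick, 74 mm above the bench, with an upright orange grip post at its end, 75 mm from the hub. Vertical hinge axis through its origin. Its arm points along its own -y: at the start the slide's -y (right) or up to 0.25 rad clockwise of it. Clockwise from above (grip swinging towards the robot) tightens.
- lever_grip (a point): Middle of the orange grip post's axis, 89 mm above the bench. The post is 18 mm in diameter and reaches from 69 to 109 mm above the bench; it can be pushed round with shut fingers from behind.
- lever_hub (a point): On the lever's axis, 89 mm above the bench; hub 28 mm diameter, 81 mm high. The lever swings at under 1 N at the grip until, 0.35 to 1.2 rad clockwise of the slide's -y (different each time), it comes up on the clamp screw; it takes up 8 N within 0.1 rad, then stiffens by about 5 N per 0.1 rad: 12 N at the grip is right, over 15 N too much. It stays where it is left.
- shoe: Small brass-tipped clamp shoe between the clamp pillar and the rack bar, driven by the lever; its contact force on the carriage tells how tight the clamp is (0 when slack, about 24 N at 12 N on the lever). Hidden from above.
- scope: Microscope on a pillar 22 mm in diameter, 312 mm high, at slide x 75, y 222 mm; its arm at 275 mm height carries a white tube (40 mm diameter, 185 to 315 mm above the bench) at slide x 75, y 68 mm. Fixed to the bed; origin and axes as the slide's.
- brush: Wooden brush, 200 mm long, lying loose on the bench at the near left of the slide; leave it alone. Origin under its middle.
- fragment: Dark piece of crust, 75 x 50 x 10 mm, lying loose on the bench at the near right of the slide; leave it alone. Origin under its middle.
- jar: Small jar, 52 mm diameter, 65 mm high, standing on the bench right of the slide; leave it alone. Origin under its middle.

How it is judged:
On the way, in this order (a step that is already met when the one before it is completed fails the run):
1. the pointer has been wound back at least 4 mm short of the mark (y of pointer in the frame of mark_line above 0.004 m and contact force between shoe and carriage below 5 N), for 0.1 s.
2. the pointer stands on the mark with the drive slack taken up on the clockwise side, the knob let go and the clamp not yet tightened (y of pointer in the frame of mark_line between -0.0015 and 0.0015 m and y of drive_tooth in the frame of carriage below 0.0015 m and contact force between the fingers and knob below 0.5 N and contact force between shoe and carriage below 5 N), for 0.2 s.
3. the clamp is nipped up hand-tight (contact force between shoe and carriage between 10 and 43 N), for 0.2 s.
At the end, for the whole second after the job is handed in: The pointer is within 1.5 mm of the mark line, the driving tooth within 1.5 mm of the flank it pushes when the knob is turned clockwise (slack taken up), and the clamp shoe bears on the rack bar with 10 to 43 N, all at rest (all of step 3 and y of pointer in the frame of mark_line between -0.0015 and 0.0015 m and y of drive_tooth in the frame of carriage below 0.0015 m and linear speed of carriage below 0.002 m/s); the robot touches nothing.
It fails at once if the clamp is over-tightened: more than 43 N at its shoe (contact force between shoe and carriage above 43 N).
It fails at once if the microscope is knocked (contact force between any of the arm, the fingers and scope above 3 N).
It fails at once if a bystander (brush, crust piece or jar) is shifted by more than 15 mm (distance of any of brush, fragment, jar from where it was at the start of the episode above 0.015 m).
It also fails if it takes over 54 s, if anything falls off the work surface, if the arm or the gripper's body presses on something with over 40 N, if the wrist force passes 120 N, or if a joint passes its speed limit or range.

ROBOT

A 7-joint arm with a two-finger parallel gripper is mounted at the origin on the work surface. World frame = base frame: x ahead of the robot, y to its left, z up, the work surface at z = 0. Lengths are in m, angles in rad, forces in N, time in s.
With the tool pointing down it reaches from about 0.4 to 0.85 m from the base axis. Payload 10.4 kg.
Tool frame: the origin (TCP) lies on the centre line of the jaws, within the pads' length; the fingertips stand 17 mm ahead of it and the grasp point (between the pads) lies 2 mm behind it; z points along the fingers, y is the line along which they close (so a half turn about z gives the same grasp; the last joint's range is limited). The gripper opens to 85 mm and grips with 20 to 120 N. Pads are 22 mm wide; open, the fingers measure 114 mm over their backs; the gripper's body (76 mm by 85 mm) begins 54 mm behind the grasp point. The pads swing forward as they close: fully open they stand 13 mm farther back than shut.
Start: joints at [-0.023, 0.332, -0.065, 1.46, 0.022, 1.35, -0.088], TCP at [0.625, 0, 0.248] pointing down, gripper open.
Joint ranges: [-2.6, 2.6], [-0.5, 2.12], [-1.47, 1.34], [0.16, 2.42], [-1.27, 4.41], [0.06, 2.06], [-2.6, 2.6]. Speed limits (rad/s): [2.22, 2.22, 2.79, 2.79, 3.14, 3.14, 3.14].

INTERFACE

Orientations are given as a unit quaternion [x, y, z, w].
In Python, from workcell import sensors, imaging, order, spotter gives the robot as it stands. The module is installed in compiled form; this text tells all that it offers.
- The arm moves only by the shell command python3 -m inch 'ROWS' [FORCE]. ROWS is JSON, a list that holds one entry, the list of rows, each a list of 7 numbers: the shift along the tool's x, y, z in m, then the turn, a rotation vector about the tool's x, y, z in rad, then the closure, from -1 (fully open) to 1 (shut). In form: [[[x, y, z, ax, ay, az, hand], ...]]. A call has 1 to 10 rows; each row is the pose to reach, as a shift and turn from the pose commanded when the call began, along the tool's axes at that moment; what a row does not reach only later rows make up. A row lasts 1/10 s, in which the tool goes at most 50 mm and 8.59 degrees, less where a joint would pass 70% of its speed; a pose out of reach is approached as far as the arm can. A call with a gripper value outside its range is refused whole. The fingers move at their own pace and stop on an object; FORCE is the grip in N (left out, the last holds). Time passes only in rows, so rows that repeat a pose let the fingers close. It gives the time, the measured TCP pose, the force, the opening and the grip force at its end, in the units of the state.
- sensors.get_obs(): the state, without advancing time (a new reading comes with each control period).
- imaging.camera(name): name is "scene" or "side" or "wrist"; returns the picture (420x560x3 uint8, blue, green, red); there is no depth.
- imaging.calibration(name): a dict with "mtx" (3x3 intrinsics, pixels), "R" (3x3) and "t" (3): a world point X has camera coordinates R X + t; the wrist camera has in their place "tool_from_camera" (4x4, takes a point from camera to tool coordinates, whose origin is the TCP and whose axes are the flange's). Camera axes: x right, y down, z forward; pixel columns grow to the right and rows downward; lengths in m; the calibration is good to about 2 mm. A picture is of the moment at which its call begins: read the wrist's pose just before it. calibration takes no time and is no camera call.
- order.hand_in(): hands the job in; it is judged then, once.
Trained networks look in the newest picture that a camera, given by its name, has taken for a name from the list of things; names that differ only in an ending like _2 or _b are one class to them, and where a whole thing is asked for, a point or a joint stands for the part that bears it (a point fixed in the world has none). Each returns a list of dicts, best first, with "conf" (0 to 1); they miss things now and then, are a little off and sometimes report something else, mostly with a low value. They report only what shows in the picture. A call takes as long as a camera call.
- spotter.look_for(label, camera): "pixel" ([column, row] in pixels, amid what is visible of it).
The state is a dict: "clock": time; "joint_pos": joint angles; "joint_velocities": joint speeds; "tau": joint torques, N m; "position": TCP position; "ee_rot": TCP orientation; "ft_force": force on the tool from outside, world axes, zero at the start; "torque": the same for the moment, N m; "grip_width": opening from 0.0 (shut) to 1.0 (fully open); "grasp_force": force on a finger pad.
Only numpy, scipy, OpenCV 4.12 (cv2) and the standard library are available. Lean on these libraries where they do the work, as an engineer would, in place of code of your own. Each camera call takes 0.05 s, during which the arm holds its last target. There are 200 camera calls.

## Working session

There is one attempt and no reset: what is moved stays moved. The work goes in short steps, Python scripts to look and compute and a shell command to move; the robot and the scene stay as the last step left them, time stands still between calls to the robot, and variables do not carry over. Pictures are saved under pics/ and viewed, at most 10 in all, crops included, and the job is handed in when it is done.

```bash
mkdir -p pics
cat > h.py <<'E'
import numpy as np, cv2
from workcell import sensors, imaging, order, spotter
from scipy.spatial.transform import Rotation as Ro
def cam(n):
    o=sensors.get_obs(); im=imaging.camera(n); c=imaging.calibration(n); K=np.array(c["mtx"])
    if n=="wrist":
        T=np.eye(4);T[:3,:3]=Ro.from_quat(o["ee_rot"]).as_matrix();T[:3,3]=o["position"]
        W=np.linalg.inv(T@np.array(c["tool_from_camera"])); R,t=W[:3,:3],W[:3,3]
    else: R,t=np.array(c["R"]),np.array(c["t"])
    return im,K,R,t
def ray(px,z,K,R,t):
    d=R.T@np.linalg.inv(K)@np.array([px[0],px[1],1.]); C=-R.T@t
    return C+d*(z-C[2])/d[2]
def proj(X,K,R,t):
    p=K@(R@np.array(X)+t); return p[:2]/p[2]
def st():
    o=sensors.get_obs(); print({k:np.round(o[k],4).tolist() for k in("clock","position","ee_rot","ft_force","grip_width","grasp_force")})
E
python3 - <<'E'
from h import *
st()
Z=dict(pointer=.064,mark_line=.064,mark=.064,knob=.104,knob_grip=.104,lever=.08,lever_grip=.109,lever_hub=.081,jar=.065,fragment=.01,brush=.01)
for n in("scene","side","wrist"):
    im,K,R,t=cam(n); cv2.imwrite(f"pics/{n}.png",im); print(n,"cam at",(-R.T@t).round(3))
    for l in ("pointer","mark_line","knob_grip","lever_grip","lever_hub","jar","fragment"):
        r=spotter.look_for(l,n)
        for q in r[:1]: print(n,l,np.round(q["pixel"],1),round(q["conf"],2),ray(q["pixel"],Z[l],K,R,t).round(4))
st()
E
```

```text
{'clock': 0.0, 'position': [0.6246, -0.0, 0.2475], 'ee_rot': [0.7071, 0.7071, -0.0005, -0.0005], 'ft_force': [0.2655, -0.2907, 0.3596], 'grip_width': 0.9998, 'grasp_force': 0.0}
scene cam at [1.159 0.276 0.666]
scene pointer [314.4 265.6] 0.91 [0.6674 0.0693 0.064 ]
scene mark_line [286.8 309.2] 0.63 [0.7685 0.0723 0.064 ]
scene knob_grip [329.2 217.7] 0.93 [0.5878 0.0558 0.104 ]
scene lever_grip [281.5 191.7] 0.62 [ 0.5735 -0.0484  0.109 ]
scene lever_hub [281.5 192.1] 0.76 [ 0.5451 -0.0642  0.081 ]
scene jar [195.8 199.7] 0.83 [ 0.6328 -0.2058  0.065 ]
scene fragment [238.7 177.2] 0.75 [ 0.4738 -0.2143  0.01  ]
side cam at [0.563 0.704 0.518]
side pointer [264.3 253.1] 0.79 [0.6464 0.0791 0.064 ]
side knob_grip [294.4 197. ] 0.67 [ 0.5922 -0.0905  0.104 ]
side lever_grip [318.6 207.5] 0.78 [ 0.5371 -0.0331  0.109 ]
side lever_hub [315.5 216.2] 0.56 [ 0.543  -0.0431  0.081 ]
side jar [294.6 194.8] 0.92 [ 0.5949 -0.1777  0.065 ]
side fragment [344.2 211.8] 0.67 [ 0.4634 -0.1908  0.01  ]
wrist cam at [0.626 0.084 0.373]
wrist pointer [321.8 112.9] 0.63 [0.6576 0.0557 0.064 ]
wrist mark_line [458.   89.5] 0.86 [0.7649 0.0737 0.064 ]
wrist knob_grip [194.3 115. ] 0.66 [0.5638 0.058  0.104 ]
wrist lever_grip [186.8 239.1] 0.8 [ 0.552 -0.035  0.109]
wrist lever_hub [180.9 240.6] 0.7 [ 0.539 -0.049  0.081]
wrist jar [256.9 368.2] 0.73 [ 0.5993 -0.199   0.065 ]
wrist fragment [170.  350.5] 0.93 [ 0.4925 -0.2233  0.01  ]
{'clock': 1.2, 'position': [0.625, 0.0, 0.2483], 'ee_rot': [0.7071, 0.7071, 0.0, 0.0], 'ft_force': [0.0886, -0.252, -0.6018], 'grip_width': 0.9987, 'grasp_force': 0.0}
```

View pics/wrist.png

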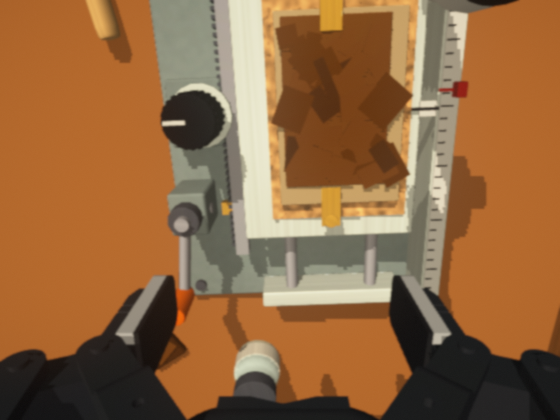

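View pics/scene.png

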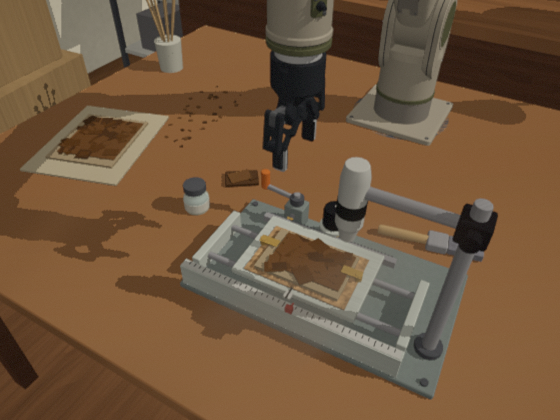

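Run:
```python
from h import *
im,K,R,t=cam("wrist"); print(K.round(0).tolist(), R.round(3).tolist())
for l,p,z in (("knobtop",(191,121),.104),("hubtop",(181,224),.081),("rackL0",(217,20),.052),("rackL1",(236,250),.052),("rule0",(449,20),.059),("rule1",(425,290),.059),("pt",(440,108),.064),("mark",(447,90),.062)):
    print(l,ray(p,z,K,R,t).round(4))
a=cv2.resize(im[60:340,140:260],None,fx=3.3,fy=2.1*1.571/1.571,interpolation=3) if 0 else cv2.resize(im[70:260,140:260],None,fx=3,fy=3,interpolation=cv2.INTER_CUBIC)
b=cv2.resize(im[60:150,390:480],None,fx=4.4,fy=4.4,interpolation=cv2.INTER_CUBIC)
o=np.zeros((600,780,3),np.uint8); o[:570,:360]=a; o[:396,370:766]=b; cv2.imwrite("pics/crop1.png",o)
```

```text
[[374.0, 0.0, 283.0], [0.0, 374.0, 202.0], [0.0, 0.0, 1.0]] [[1.0, -0.001, 0.001], [-0.001, -0.947, 0.32], [0.001, -0.32, -0.947]]
knobtop [0.5611 0.0539 0.104 ]
hubtop [ 0.5404 -0.0337  0.081 ]
rackL0 [0.575  0.1253 0.052 ]
rackL1 [ 0.5816 -0.072   0.052 ]
rule0 [0.7527 0.1243 0.059 ]
rule1 [ 0.7628 -0.1114  0.059 ]
pt [0.7525 0.0595 0.064 ]
mark [0.757  0.0733 0.062 ]
```

View pics/crop1.png

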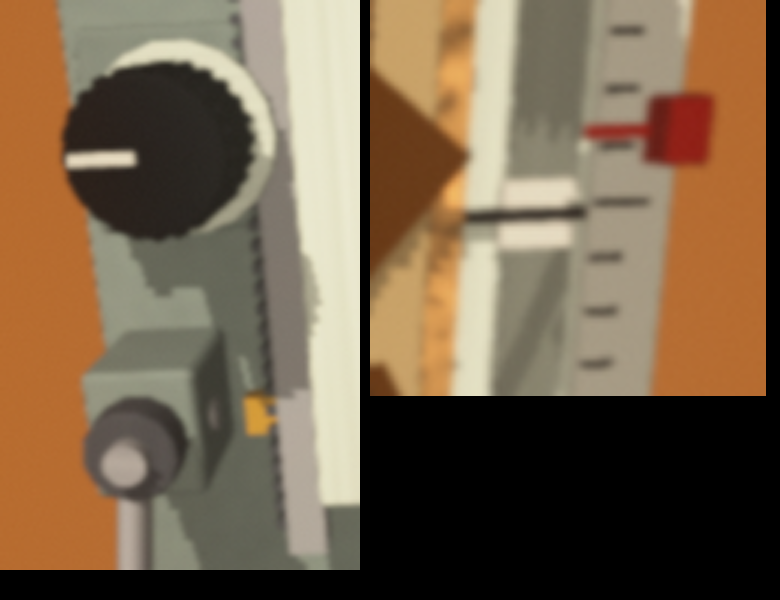

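```bash
python3 -m inch '[[[0.027,-0.032,0.02,0,0,0,-0.3],[0.054,-0.064,0.05,0,0,0,-0.3],[0.054,-0.064,0.08,0,0,0,-0.3],[0.054,-0.064,0.11,0,0,0,-0.3],[0.054,-0.064,0.11,0,0,0,-0.3]]]' 40
python3 - <<'E'
from h import *
im,K,R,t=cam("wrist"); cv2.imwrite("pics/w2.png",im); st()
E
```

```text
clock: 1.75
position: [0.5585, 0.0538, 0.1348]
ee_rot: [0.707, 0.707, -0.003, -0.002]
ft_force: [-0.6, -0.5, -0.1]
grip_width: 0.649
grasp_force: 0.0
{'clock': 1.8, 'position': [0.56, 0.0538, 0.1373], 'ee_rot': [0.7071, 0.7071, -0.0013, -0.0009], 'ft_force': [0.0621, -0.284, 0.9439], 'grip_width': 0.6474, 'grasp_force': 0.0}
```

View pics/w2.png

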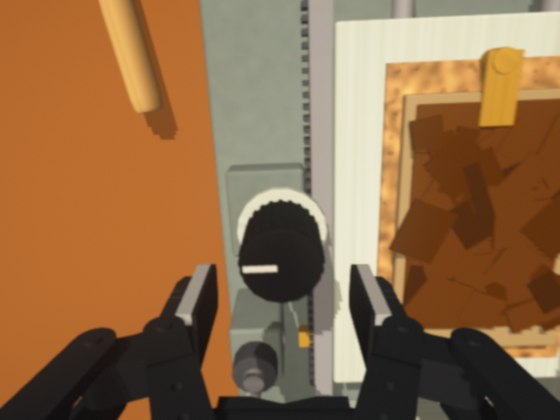

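```bash
python3 - <<'E'
from h import *
im,K,R,t=cam("wrist"); print(ray((281,267),.104,K,R,t),ray((282,230),.062,K,R,t))
E
python3 -m inch '[[[0,0,0.025,0,0,0,-0.3],[0,0,0.048,0,0,0,-0.3],[0,0,0.048,0,0,0,0.2],[0,0,0.048,0,0,0,0.4],[0,0,0.048,0,0,0,0.4],[0,0,0.048,0,0,0,0.4]]]' 40
```

```text
[0.55989947 0.0520214  0.104     ] [0.56019817 0.0532435  0.062     ]
clock: 2.45
position: [0.5574, 0.0537, 0.0898]
ee_rot: [0.707, 0.707, -0.003, -0.003]
ft_force: [-13.3, -1.1, -7.1]
grip_width: 0.459
grasp_force: 42.7
```

```bash
python3 -m inch '[[[0,-0.003,0,0,0,-0.1,0.4],[0,-0.003,0,0,0,-0.23,0.4],[0,-0.003,0,0,0,-0.36,0.4],[0,-0.003,0,0,0,-0.49,0.4],[0,-0.003,0,0,0,-0.62,0.4],[0,-0.003,0,0,0,-0.75,0.4],[0,-0.003,0,0,0,-0.88,0.4],[0,-0.003,0,0,0,-1.01,0.4],[0,-0.003,0,0,0,-1.14,0.4],[0,-0.003,0,0,0,-1.27,0.4]]]'
python3 - <<'E'
from h import *
o=sensors.get_obs();print(np.round(o["joint_pos"],2),o["torque"])
im,K,R,t=cam("scene")
for l in("pointer","mark_line"):print(l,spotter.look_for(l,"scene")[:1])
u=proj((.754,.06,.064),K,R,t);d=proj((.753,.074,.064),K,R,t);print(u,d); x,y=u.astype(int)
cv2.imwrite("pics/s2.png",cv2.resize(im[y-40:y+40,x-50:x+50],None,fx=7,fy=7,interpolation=cv2.INTER_CUBIC)); st()
E
```

```text
clock: 3.45
position: [0.5552, 0.0522, 0.0898]
ee_rot: [0.148, 0.989, -0.002, -0.003]
ft_force: [-9.1, -4.6, -11.1]
grip_width: 0.453
grasp_force: 45.3
[ 0.08  0.35 -0.3   1.8   0.12  1.02  1.  ] [-1.12701631  2.01164249 -0.24991443]
pointer [{'pixel': [320.7, 267.9], 'conf': 0.56}]
mark_line [{'pixel': [290.1, 310.1], 'conf': 0.6}]
[284.43698729 299.38038223] [292.56103709 302.58114144]
{'clock': 3.6, 'position': [0.5552, 0.0522, 0.0899], 'ee_rot': [0.1499, 0.9887, -0.0018, -0.0033], 'ft_force': [-9.543, -4.4748, -9.4405], 'grip_width': 0.4556, 'grasp_force': 45.3059}
```

View pics/s2.png

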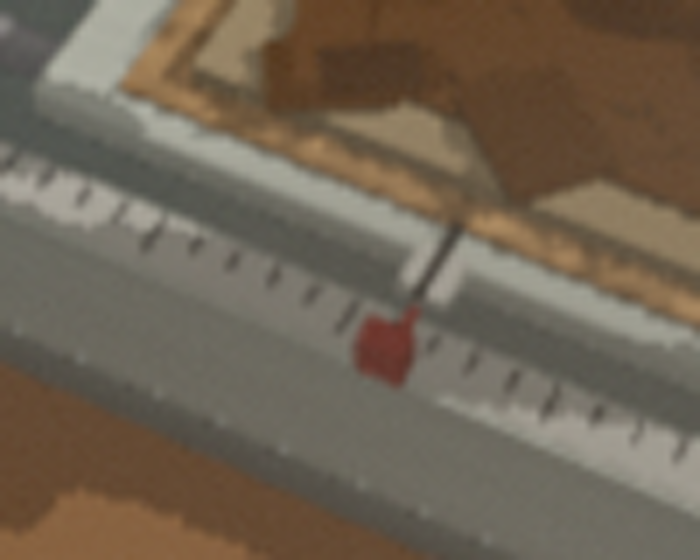

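```bash
python3 -m inch '[[[0.0025,-0.002,0,0,0,-0.11,0.4],[0.0025,-0.002,0,0,0,-0.24,0.4],[0.0025,-0.002,0,0,0,-0.37,0.4],[0.0025,-0.002,0,0,0,-0.45,0.4],[0.0025,-0.002,0,0,0,-0.45,0.4],[0.0025,-0.002,0,0,0,-0.45,0.4]]]'
python3 - <<'E'
from h import *
o=sensors.get_obs();print(np.round(o["joint_pos"],2),np.round(o["torque"],2),Ro.from_quat(o["ee_rot"]).as_euler("ZYX"))
im,K,R,t=cam("scene")
x,y=284,299
cv2.imwrite("pics/s3.png",cv2.resize(im[y-30:y+40,x-30:x+40],None,fx=8,fy=8,interpolation=cv2.INTER_CUBIC)); st()
E
```

```text
clock: 4.2
position: [0.5549, 0.0512, 0.09]
ee_rot: [-0.074, 0.997, -0.001, -0.001]
ft_force: [6.2, -2.2, -24.3]
grip_width: 0.453
grasp_force: 45.3
[ 0.14  0.36 -0.37  1.8   0.15  1.01  1.43] [-0.87 -1.33  0.01] [-2.99366971e+00 -1.27933777e-03 -3.14020510e+00]
{'clock': 4.25, 'position': [0.5549, 0.0511, 0.09], 'ee_rot': [-0.0738, 0.9973, -0.0008, -0.0006], 'ft_force': [6.3463, -2.1638, -24.6661], 'grip_width': 0.4527, 'grasp_force': 45.2657}
```

View pics/s3.png

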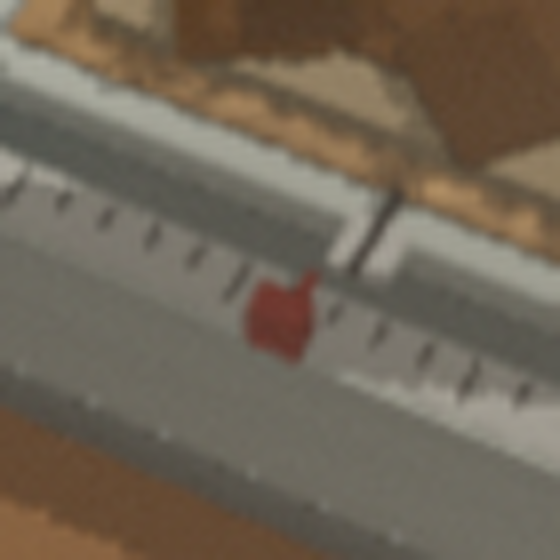

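```bash
python3 -m inch '[[[0,0,0,0,0,0.12,0.4],[0,0,0,0,0,0.25,0.4],[0,0,0,0,0,0.38,0.4],[0,0,0,0,0,0.51,0.4],[0,0,0,0,0,0.64,0.4],[0,0,0,0,0,0.75,0.4],[0,0,0,0,0,0.75,0.4],[0,0,0,0,0,0.75,0.4]]]'
cat > m.py <<'E'
from h import *
def rect(n,z=.064,yaw=.038,c=(.754,.066)):
    im,K,R,t=cam(n)
    ex=np.array([np.cos(yaw),np.sin(yaw)]);ey=np.array([-np.sin(yaw),np.cos(yaw)])
    # rows: slide y from +25 to -25mm (down), cols: slide x -20..+15 mm; .1 mm per px
    src=[(0,0),(350,0),(350,500),(0,500)];dst=[]
    for a,b in src:
        w=np.array(c)+ex*(a*1e-4-.02)+ey*(.025-b*1e-4); dst.append(proj((*w,z),K,R,t))
    H=cv2.getPerspectiveTransform(np.float32(dst),np.float32(src))
    return cv2.warpPerspective(im,H,(350,500),flags=cv2.INTER_CUBIC)
if __name__=="__main__":
    import sys
    n=sys.argv[1]; a=rect(n); cv2.imwrite(sys.argv[2],cv2.resize(a,None,fx=1.2,fy=1.2))
    print(Ro.from_quat(sensors.get_obs()["ee_rot"]).as_euler("ZYX")[0]); st()
E
python3 m.py scene pics/r1.png
```

```text
clock: 5.05
position: [0.5552, 0.0526, 0.09]
ee_rot: [0.296, 0.955, -0.0, -0.0]
ft_force: [8.4, 2.2, -25.3]
grip_width: 0.453
grasp_force: 45.0
2.5405305803640847
{'clock': 5.1, 'position': [0.5552, 0.0526, 0.09], 'ee_rot': [0.296, 0.9552, -0.0001, -0.0002], 'ft_force': [10.1038, 1.4089, -25.5466], 'grip_width': 0.4555, 'grasp_force': 45.0446}
```

View pics/r1.png

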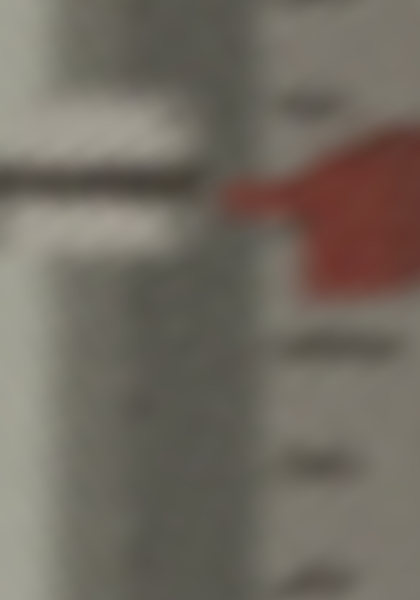

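```bash
python3 -m inch '[[[0,0,0,0,0,0,-0.3],[0,0,0,0,0,0,-0.3],[0,0,-0.03,0,0,0,-0.3],[0,0,-0.06,0,0,0.1,-0.3],[-0.04,0.01,-0.06,0,0,0.24,-0.3],[-0.085,0.02,-0.06,0,0,0.38,-0.3],[-0.13,0.032,-0.06,0,0,0.52,-0.3],[-0.175,0.045,-0.06,0,0,0.66,-0.3],[-0.2165,0.0556,-0.06,0,0,0.81,-0.3],[-0.2165,0.0556,-0.06,0,0,0.95,-0.3]]]'
python3 -m inch '[[[0,0,0,0,0,0,-0.3],[0,0,0,0,0,0,-0.3],[0,0,0,0,0,0,-0.3]]]'
python3 m.py wrist pics/r2.png
```

```text
clock: 6.1
position: [0.7683, -0.0268, 0.1491]
ee_rot: [0.703, 0.711, -0.001, 0.001]
ft_force: [-0.7, -0.7, -1.6]
grip_width: 0.654
grasp_force: 0.0
clock: 6.4
position: [0.7649, -0.0231, 0.1519]
ee_rot: [0.699, 0.715, 0.001, 0.0]
ft_force: [-0.1, 0.9, 0.1]
grip_width: 0.648
grasp_force: 0.0
1.593882529871994
{'clock': 6.45, 'position': [0.7649, -0.0232, 0.1519], 'ee_rot': [0.6989, 0.7152, 0.0007, 0.0004], 'ft_force': [-0.2325, 0.4091, -0.2163], 'grip_width': 0.6487, 'grasp_force': 0.0}
```

View pics/r2.png

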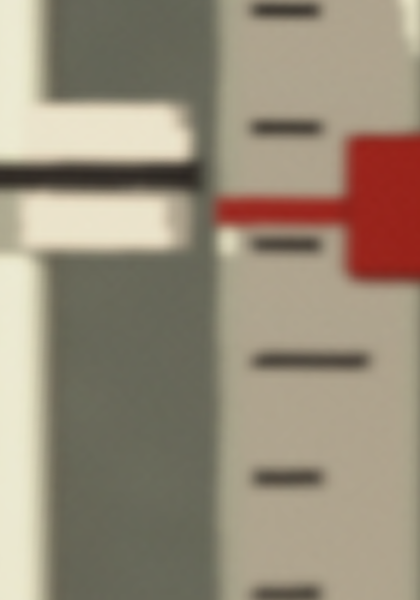

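```bash
python3 -m inch '[[[0.016,-0.041,0,0,0,0,-0.3],[0.032,-0.082,0,0,0,0,-0.3],[0.048,-0.123,0,0,0,0,-0.3],[0.064,-0.165,0,0,0,0,-0.3],[0.081,-0.206,0,0,0,0,-0.3],[0.081,-0.206,0.01,0,0,0,-0.3],[0.081,-0.206,0.02,0,0,0,-0.3]]]'
python3 -c "
from h import *
st()"
```

```text
clock: 7.15
position: [0.5572, 0.0537, 0.1314]
ee_rot: [0.699, 0.715, 0.001, 0.001]
ft_force: [1.4, 0.4, -0.5]
grip_width: 0.652
grasp_force: 0.0
{'clock': 7.15, 'position': [0.5572, 0.0537, 0.1314], 'ee_rot': [0.699, 0.7151, 0.001, 0.0009], 'ft_force': [1.3739, 0.3652, -0.5227], 'grip_width': 0.6523, 'grasp_force': 0.0}
```

```bash
python3 -m inch '[[[0,0,0.02,0,0,0,-0.3],[0,0,0.041,0,0,0,-0.3],[0,0,0.041,0,0,0,0.1],[0,0,0.041,0,0,0,0.4],[0,0,0.041,0,0,0,0.4],[0,0,0.041,0,0,0,0.4]]]' 40
cat >> m.py <<'E'
def diff(n):
    a=rect(n).astype(float)
    d=a[:,20:140].sum(2).mean(1); i=np.arange(500)
    g=a.sum(2)[:,40:140].mean(1); k=60+np.argmin(g[60:320]-cv2.blur(g[:,None],(1,61))[60:320,0])
    w=np.clip(g[k-12:k+13].max()*.8-g[k-12:k+13],0,None); yp=(w*i[k-12:k+13]).sum()/w.sum()
    r=np.clip((a[:,190:225,2]-a[:,190:225,1]).mean(1)-30,0,None); ym=(r*i).sum()/r.sum()
    return yp,ym,(ym-yp)/10
E
python3 - <<'E'
from m import *
print(diff("scene"),Ro.from_quat(sensors.get_obs()["ee_rot"]).as_euler("ZYX")[0]); st()
E
```

```text
clock: 7.75
position: [0.557, 0.0523, 0.0875]
ee_rot: [0.7, 0.714, -0.001, -0.001]
ft_force: [7.5, -0.4, -25.5]
grip_width: 0.454
grasp_force: 45.0
(np.float64(151.6117260178296), np.float64(165.38037087290817), np.float64(1.3768644855078578)) 1.590565264705535
{'clock': 7.8, 'position': [0.557, 0.0523, 0.0875], 'ee_rot': [0.7001, 0.7141, -0.0011, -0.0005], 'ft_force': [7.4495, -0.6296, -25.8576], 'grip_width': 0.4528, 'grasp_force': 45.0052}
```

```bash
python3 -m inch '[[[0,0,0,0,0,0.08,0.4],[0,0,0,0,0,0.165,0.4],[0,0,0,0,0,0.165,0.4],[0,0,0,0,0,0.165,0.4]]]'
python3 - <<'E'
from m import *
print(diff("scene"),Ro.from_quat(sensors.get_obs()["ee_rot"]).as_euler("ZYX")[0]); st()
E
```

```text
clock: 8.2
position: [0.5571, 0.0523, 0.0875]
ee_rot: [0.757, 0.654, -0.001, -0.0]
ft_force: [9.2, -0.8, -25.4]
grip_width: 0.455
grasp_force: 44.9
(np.float64(176.5135702627863), np.float64(164.72262580900806), np.float64(-1.1790944453778223)) 1.4254473146967332
{'clock': 8.25, 'position': [0.5571, 0.0523, 0.0875], 'ee_rot': [0.7566, 0.6539, -0.001, -0.0003], 'ft_force': [8.3044, -0.2129, -26.0133], 'grip_width': 0.4551, 'grasp_force': 44.8993}
```

```bash
python3 -m inch '[[[0,0,0,0,0,0,-0.3],[0,0,0,0,0,0,-0.3],[0,0,-0.03,0,0,0,-0.3],[0,0.01,-0.06,0,0,0,-0.3],[-0.01,0.05,-0.06,0,0,-0.03,-0.3],[-0.02,0.095,-0.06,0,0,-0.06,-0.3],[-0.03,0.14,-0.06,0,0,-0.1,-0.3],[-0.04,0.185,-0.06,0,0,-0.15,-0.3],[-0.045,0.217,-0.06,0,0,-0.15,-0.3],[-0.045,0.217,-0.06,0,0,-0.15,-0.3]]]'
python3 -m inch '[[[0,0,0,0,0,0,-0.3],[0,0,0,0,0,0,-0.3]]]'
python3 - <<'E'
from m import *
print(diff("wrist"),diff("scene"));st()
E
```

```text
clock: 9.25
position: [0.7682, -0.0252, 0.1485]
ee_rot: [0.706, 0.708, -0.0, 0.001]
ft_force: [-0.1, -0.2, -0.6]
grip_width: 0.649
grasp_force: 0.0
clock: 9.45
position: [0.7654, -0.022, 0.1504]
ee_rot: [0.705, 0.709, 0.001, 0.0]
ft_force: [0.1, 0.6, 0.3]
grip_width: 0.648
grasp_force: 0.0
(np.float64(171.51431966676978), np.float64(175.07116423095806), np.float64(0.3556844564188282)) (np.float64(176.35265031108213), np.float64(164.5575459023735), np.float64(-1.1795104408708625))
{'clock': 9.55, 'position': [0.7653, -0.022, 0.1505], 'ee_rot': [0.705, 0.7092, 0.0005, 0.0003], 'ft_force': [-0.7729, 0.6667, 0.5516], 'grip_width': 0.6502, 'grasp_force': 0.0}
```

```bash
python3 -m inch '[[[-0.02,-0.03,-0.02,0,0,0,1],[-0.04,-0.07,-0.04,0,0,0,1],[-0.06,-0.11,-0.05,0,0,0,1],[-0.086,-0.15,-0.05,0,0,0,1],[-0.086,-0.165,-0.05,0,0,0,1],[-0.086,-0.165,-0.05,0,0,0,1],[-0.086,-0.165,-0.05,0,0,0,1]]]' 60
python3 - <<'E'
from h import *
im,K,R,t=cam("wrist"); cv2.imwrite("pics/w3.png",im); st()
for l,z in (("lever_grip",.109),("lever_hub",.081)):
    for q in spotter.look_for(l,"wrist")[:2]: print(l,q,ray(q["pixel"],z,K,R,t).round(4))
print(proj((.540,-.033,.081),K,R,t))
for th in(0,.1,.2,.3):print(th,proj((.540-.075*np.sin(th),-.033-.075*np.cos(th),.109),K,R,t).round(0))
E
```

```text
clock: 10.25
position: [0.6014, -0.1087, 0.2003]
ee_rot: [0.705, 0.709, 0.001, 0.001]
ft_force: [0.3, 1.3, 0.0]
grip_width: 0.0
grasp_force: 0.0
{'clock': 10.3, 'position': [0.6018, -0.1084, 0.1998], 'ee_rot': [0.7048, 0.7094, 0.0006, 0.0003], 'ft_force': [0.5527, 0.3568, 0.0362], 'grip_width': 0.001, 'grasp_force': 0.0}
lever_grip {'pixel': [185.0, 127.6], 'conf': 0.61} [ 0.5464 -0.0529  0.109 ]
lever_hub {'pixel': [188.0, 128.0], 'conf': 0.96} [ 0.5411 -0.0567  0.081 ]
[183.25939038  89.5427925 ]
0 [182. 218.]
0.1 [169. 217.]
0.2 [157. 216.]
0.3 [145. 213.]
```

View pics/w3.png

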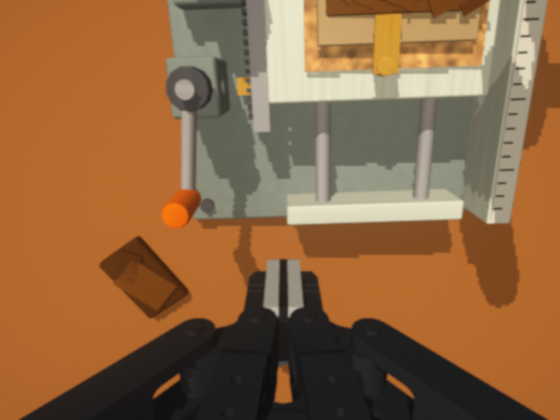

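```bash
python3 -m inch '[[[-0.002,-0.029,0.03,0,0,0.075,1],[-0.002,-0.029,0.065,0,0,0.075,1],[-0.002,-0.029,0.098,0,0,0.075,1],[-0.002,-0.029,0.098,0,0,0.075,1],[-0.002,-0.029,0.098,0,0,0.075,1]]]'
python3 -m inch '[[[0,-0.006,0,0,0,0,1],[0,-0.012,0,0,0,0,1],[-0.001,-0.0165,0,0,0,0.06,1],[-0.0022,-0.021,0,0,0,0.12,1],[-0.0033,-0.0297,0,0,0,0.23,1],[-0.0033,-0.0297,0,0,0,0.23,1]]]'
python3 - <<'E'
from h import *
im,K,R,t=cam("wrist"); cv2.imwrite("pics/w4.png",im); st()
E
```

```text
clock: 10.9
position: [0.5727, -0.1112, 0.1016]
ee_rot: [0.731, 0.682, -0.0, -0.0]
ft_force: [0.0, -0.2, 1.1]
grip_width: 0.0
grasp_force: 0.0
clock: 11.5
position: [0.5419, -0.1132, 0.1025]
ee_rot: [0.806, 0.593, 0.0, 0.001]
ft_force: [0.4, -0.2, 0.5]
grip_width: 0.003
grasp_force: 0.0
{'clock': 11.55, 'position': [0.5424, -0.113, 0.1024], 'ee_rot': [0.8043, 0.5943, 0.0006, 0.0006], 'ft_force': [0.769, 0.1617, -0.5053], 'grip_width': 0.0004, 'grasp_force': 0.0}
```

View pics/w4.png

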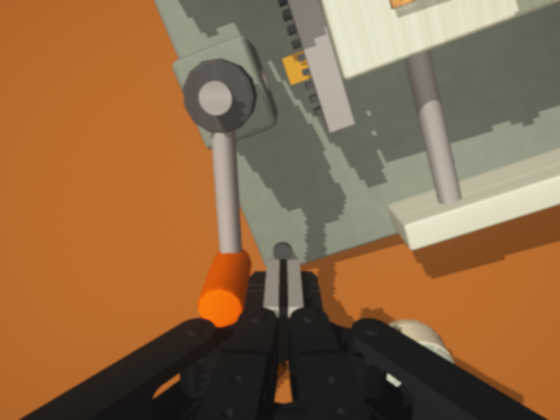

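```bash
python3 -m inch '[[[-0.0013,-0.0045,0,0,0,0.06,1],[-0.0022,-0.0091,0,0,0,0.12,1],[-0.0022,-0.0091,0,0,0,0.12,1]]]'
```

```text
clock: 11.85
position: [0.5335, -0.1124, 0.1022]
ee_rot: [0.838, 0.545, 0.001, 0.001]
ft_force: [1.4, -1.0, 0.4]
grip_width: 0.0
grasp_force: 0.7
```

```bash
python3 -c "
from h import *
st()"
```

```text
{'clock': 11.85, 'position': [0.5335, -0.1124, 0.1022], 'ee_rot': [0.8385, 0.5449, 0.0007, 0.0006], 'ft_force': [1.4183, -0.9856, 0.3941], 'grip_width': 0.0002, 'grasp_force': 0.682}
```

```bash
python3 -m inch '[[[-0.0013,-0.0045,0,0,0,0.06,1],[-0.0022,-0.0091,0,0,0,0.12,1],[-0.0022,-0.0091,0,0,0,0.12,1]]]'
```

```text
clock: 12.15
position: [0.5253, -0.1115, 0.1024]
ee_rot: [0.87, 0.494, 0.001, 0.002]
ft_force: [6.6, -4.3, -1.8]
grip_width: -0.001
grasp_force: 3.5
```

```bash
python3 -m inch '[[[-0.0005,-0.0015,0,0,0,0.02,1],[-0.0009,-0.003,0,0,0,0.04,1],[-0.0009,-0.003,0,0,0,0.04,1],[-0.0009,-0.003,0,0,0,0.04,1]]]'
```

```text
clock: 12.55
position: [0.5229, -0.111, 0.1024]
ee_rot: [0.879, 0.477, 0.002, 0.002]
ft_force: [7.9, -4.5, -2.4]
grip_width: 0.002
grasp_force: 4.4
```

Now about 9.1 N; a little more.

```bash
python3 -m inch '[[[-0.0005,-0.0015,0,0,0,0.02,1],[-0.0009,-0.003,0,0,0,0.04,1],[-0.0009,-0.003,0,0,0,0.04,1],[-0.0009,-0.003,0,0,0,0.04,1]]]'; python3 -c "
from h import *
st()"
```

```text
clock: 12.95
position: [0.5201, -0.1105, 0.1025]
ee_rot: [0.888, 0.459, 0.002, 0.002]
ft_force: [8.3, -6.4, -2.9]
grip_width: -0.001
grasp_force: 5.2
{'clock': 12.95, 'position': [0.5201, -0.1105, 0.1025], 'ee_rot': [0.8883, 0.4592, 0.0019, 0.0022], 'ft_force': [8.3138, -6.4163, -2.9494], 'grip_width': -0.0009, 'grasp_force': 5.23}
```

```bash
python3 -m inch '[[[-0.0004,-0.0012,0,0,0,0.015,1],[-0.0007,-0.0024,0,0,0,0.03,1],[-0.0007,-0.0024,0,0,0,0.03,1],[-0.0007,-0.0024,0,0,0,0.03,1],[-0.0007,-0.0024,0,0,0,0.03,1]]]'
```

```text
clock: 13.45
position: [0.5179, -0.1099, 0.1025]
ee_rot: [0.895, 0.446, 0.002, 0.002]
ft_force: [10.0, -7.6, -3.9]
grip_width: 0.001
grasp_force: 5.9
```

```bash
python3 -m inch '[[[0,0.01,0,0,0,0,1],[0,0.025,0,0,0,0,1],[0,0.03,-0.03,0,0,0,1],[0,0.03,-0.08,0,0,0,1],[0,0.03,-0.12,0,0,0,1],[0,0.03,-0.12,0,0,0,1],[0,0.03,-0.12,0,0,0,1]]]'
python3 - <<'E'
from m import *
print(diff("scene"),diff("scene"))
im,K,R,t=cam("wrist")
for q in spotter.look_for("lever_grip","wrist")[:1]: print(q,ray(q["pixel"],.09,K,R,t))
st()
E
```

```text
clock: 14.15
position: [0.5398, -0.1262, 0.2223]
ee_rot: [0.895, 0.446, 0.001, 0.001]
ft_force: [-0.9, 0.5, -1.3]
grip_width: 0.0
grasp_force: 0.0
(np.float64(176.35705805759804), np.float64(165.0693783354969), np.float64(-1.1287679722101132)) (np.float64(176.41274673834536), np.float64(164.86126908111345), np.float64(-1.1551477657231914))
{'pixel': [220.0, 120.1], 'conf': 0.65} [ 0.53897115 -0.05556557  0.09      ]
{'clock': 14.35, 'position': [0.5386, -0.1261, 0.2199], 'ee_rot': [0.8956, 0.4448, -0.001, -0.0007], 'ft_force': [-0.9471, 0.5145, -0.226], 'grip_width': 0.0044, 'grasp_force': 0.0}
```

Pointer unchanged (about 0.3 mm from the mark), lever nipped, robot clear.

```bash
python3 -c "
from workcell import order
print(order.hand_in())"
```

```text
the job is handed in; nothing more can be done
None
```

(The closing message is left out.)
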